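# Show the inside of the round kitchen caddy with its pedal

### The arm

A 7-joint arm with a two-finger parallel gripper is mounted at the origin on the work surface. World frame = base frame: x ahead of the robot, y to its left, z up, the work surface at z = 0. Lengths are in m, angles in degrees, forces in N, time in s.
With the tool pointing down it reaches from about 0.425 to 0.875 m from the base axis. Payload 4.7 kg.
Tool frame: the origin (TCP) lies midway between the tips of the shut fingers; the grasp point (between the pads) lies 19 mm behind it; z points along the fingers, y is the line along which they close (so a half turn about z gives the same grasp; the last joint's range is limited). The gripper opens to 87 mm and grips with 3 to 60 N. Pads are 19 mm wide; open, the fingers measure 117 mm over their backs; the gripper's body (75 mm by 190 mm) begins 51 mm behind the grasp point.
Start: joints at [68.818, 18.392, -4.016, 83.108, 1.295, 78.541, -3.26], TCP at [0.243, -0.603, 0.223] pointing down, gripper open.
Joint ranges: [-163.93, 163.93], [-17.29, 119.83], [-79.2, 71.16], [3.27, 140.29], [-89.18, 269.18], [5.43, 117.66], [-154.24, 154.24]. Speed limits (degrees/s): [147.25, 147.25, 180, 180, 180, 180, 180].

### API

Orientations are given as [roll, pitch, yaw] about the fixed x, y, z axes, in that order (R = Rz(yaw) Ry(pitch) Rx(roll)).
In Python, from cell import env, viewer, boxes_of, masks_of gives the robot as it stands. The module is installed in compiled form; this text tells all that it offers.
- The arm moves only by the tool apply_moves, never from a script. Its argument "moves" is a list of rows, each a list of 7 numbers: the shift along the tool's x, y, z scaled (see below), then the turn, a rotation vector about the tool's x, y, z scaled (see below), then the opening, from 0 (shut) to 1 (fully open). A call has 1 to 20 rows; each row is the pose to reach, as a shift and turn from the pose commanded when the call began, along the tool's axes at that moment; what a row does not reach only later rows make up. The controller multiplies each number of a shift by 0.2 m and each number of a turn by 1.5 rad. A row lasts 1/10 s, in which the tool goes at most 50 mm and 8.59 degrees, less where a joint would pass 70% of its speed; a pose out of reach is approached as far as the arm can. A call with a number of a shift or a turn outside -1 to 1 is refused whole. A call with a gripper value outside its range is refused whole. The fingers move at their own pace and stop on an object; "grip_force" is the grip in N (left out, the last holds). Time passes only in rows, so rows that repeat a pose let the fingers close. It gives the time, the measured TCP pose, the force, the opening and the grip force at its end, in the units of the state.
- env.get_obs(): the state, without advancing time (a new reading comes with each control period).
- viewer.read_camera(name): name is "scene" or "top" or "wrist"; returns the picture (384x512x3 uint8, red, green, blue); there is no depth.
- viewer.get_calibration(name): a dict with "fov_y" (degrees; the focal length in pixels is half the picture's height over the tangent of half this angle, whatever the lens; pixels are square), "cx", "cy" (the principal point, pixels), "k1" (the pictures are not rectified: a ray, as slopes to the right and down, at radius r is drawn at 1 + k1 r^2 times it, then the intrinsics apply), "position" and "orientation" of the camera in the world. Camera axes: x right, y up, looking along -z (the intrinsics and any distortion apply to the point x, -y, -z); pixel columns grow to the right and rows downward; lengths in m; the calibration is good to about 2 mm. A picture is of the moment at which its call begins: read the wrist's pose just before it. get_calibration takes no time and is no camera call; for the wrist camera it gives the pose at the moment of the call.
- env.sign_off(): hands the job in; it is judged then, once.
Trained networks look in the newest picture that a camera, given by its name, has taken for a name from the list of things; names that differ only in an ending like _2 or _b are one class to them, and where a whole thing is asked for, a point or a joint stands for the part that bears it (a point fixed in the world has none). Each returns a list of dicts, best first, with "conf" (0 to 1); they miss things now and then, are a little off and sometimes report something else, mostly with a low value. They report only what shows in the picture. A call takes as long as a camera call. They do not tell look-alikes from the thing itself.
- boxes_of(camera, target): "location" ([column, row] in pixels, amid what is visible of it).
- masks_of(camera, target): "pixels" (384x512 bool, what is visible of it) and "location" ([column, row] in pixels, amid what is visible of it).
The state is a dict: "time_s": time; "qpos": joint angles; "joint_velocities": joint speeds; "effort": joint torques, N m; "tool_pos": TCP position; "tool_rot": TCP orientation; "force": force on the tool from outside, world axes, zero at the start; "wrist_torque": the same for the moment, N m; "grip_width": finger opening in m; "grasp_force": force on a finger pad.
Only numpy, scipy, OpenCV 4.12 (cv2) and the standard library are available. Lean on these libraries where they do the work, as an engineer would, in place of code of your own. Each camera call takes 0.05 s, during which the arm holds its last target. There are 200 camera calls.

### The job

Two pedal caddies stand on the kitchen worktop; I want to see how full the round one is. Press its pedal down until the lid stands wide open, hold it open for about two seconds, then ease the pedal slowly back up so that the lid goes down gently and ends fully shut instead of dropping. Keep the oblong caddy shut and do not disturb the amber jar standing between the two caddies.

Things in the scene. Friction and masses are not known exactly. Their poses are not given: they have to be found in the camera images.
- round_pedal: grey pedal pad, 40 (x) x 50 (y) x 10 mm, of the round caddy, 110 mm out from its wall. Origin: centre of the pad's upper face, where to press, 58 mm above the worktop when up. x: along the lever to the caddy, 7.7 deg down when up; y sideways; z up. Pivot 130 mm along +x. Pressed, the pad sinks 35 mm to its stop, against a 5 to 9 N spring. Raise at 40 mm/s or slower; let go, it flies up.
- round_lid (a joint): lid angle of the round caddy (white upright cylinder, 150 mm diameter, 215 mm tall with its domed steel lid, fixed), rad: 0 shut, 1.24 fully open with the pedal at its stop. It rises in proportion to the pedal, 4.6 times the pedal's angle. Hinged on the side away from the pedal. It drops shut if the pedal is let go.
- oblong_lid (a joint): lid angle of the other caddy, rad: 0 shut, 1.24 fully open. A fixed white upright oblong box, 180 mm front to back, 130 mm wide, 165 mm tall with its flat steel lid, grey pedal of the same kind; leave it shut. Either caddy may stand on the left or the right.
- jar: loose amber glass jar with a white cap, 60 mm diameter, 120 mm tall, standing between the two caddies. Origin: centre of its underside, z up.
Things that resemble listed ones, but are neither listed nor needed, are in the scene too. Leave any purple or yellow look-alike of the jar alone.

How it is judged (in metres and radians):
On the way, in this order (a step that is already met when the one before it is completed fails the run):
1. the round caddy's pedal is pressed by the robot and its lid is held wide open (1.0 rad or more) for 1.5 s on end (value of joint round_lid above 1 rad and contact force between any of the fingers, the arm and round_pedal above 0.5 N), for 1.5 s.
2. the round caddy's lid is shut again (value of joint round_lid below 0.08 rad), for 0.2 s.
At the end, for the whole second after the job is handed in: the round caddy's lid is shut (within 0.08 rad) after having been held open, the oblong caddy's lid is shut (within 0.08 rad), and the jar stands upright (within 10 degrees) within 20 mm of where it began (value of joint each of round_lid, oblong_lid below 0.08 rad and distance of jar from where it was at the start of the episode below 0.02 m and angle between jar's own z axis and vertical below 0.17 rad); the robot touches nothing.
It fails at once if the round caddy's lid drops: it closes faster than 3 rad/s (velocity of joint round_lid below -3 rad/s).
It fails at once if the oblong caddy is opened (lid beyond 0.25 rad) (value of joint oblong_lid above 0.25 rad).
It fails at once if the jar is disturbed: shifted more than 20 mm or tipped more than 0.3 rad (distance of jar from where it was at the start of the episode above 0.02 m or angle between jar's own z axis and vertical above 0.3 rad).
It also fails if it takes over 38 s, if anything falls off the work surface, if the arm or the gripper's body presses on something with over 40 N, if the wrist force passes 120 N, or if a joint passes its speed limit or range.

## Working session

There is one attempt and no reset: what is moved stays moved. The work goes in short steps, Python scripts to look and compute and a tool call to move; the robot and the scene stay as the last step left them, time stands still between calls to the robot, and variables do not carry over. Pictures are saved under pics/ and viewed, at most 10 in all, crops included, and the job is handed in when it is done.

Besides the shell and the picture viewer there is one more tool, called by a JSON object that holds its "api" and its "payload", one argument or row to a line. apply_moves: Moves the arm, as the interface text tells. Shifts and turns lie within -1 to 1; 1 stands for 0.2 m of shift or 1.5 rad of turn. Its arguments: {"type":"object","properties":{"moves":{"type":"array","items":{"type":"array","items":{"type":"number","minimum":-1,"maximum":1}}},"grip_force":{"type":"number"}},"required":["moves"]}

```bash
mkdir -p pics; cat > h.py <<'E'
import numpy as np,cv2
from scipy.spatial.transform import Rotation as R
from cell import env,viewer,boxes_of,masks_of
def cal(n):
    c=viewer.get_calibration(n); f=192/np.tan(np.radians(c['fov_y']/2)); return c,f
def ray(n,p):
    c,f=cal(n); K=np.array([[f,0,c['cx']],[0,f,c['cy']],[0,0,1.]])
    u=cv2.undistortPoints(np.array([[p]],float),K,np.array([c['k1'],0,0,0.]))[0,0]
    return np.array(c['position']),camR(c)@np.array([u[0],-u[1],-1])
def camR(c):
    o=np.array(c['orientation'],float)
    return o if o.shape==(3,3) else R.from_euler('xyz',o,degrees=True).as_matrix()
def at_z(n,p,z):
    o,d=ray(n,p); return o+d*(z-o[2])/d[2]
def proj(n,X):
    c,f=cal(n); v=camR(c).T@(np.array(X)-c['position']); s=np.array([v[0],-v[1]])/-v[2]
    s=s*(1+c['k1']*(s@s)); return s*f+[c['cx'],c['cy']]
E
python3 - <<'E'
from h import *
for n in('scene','top'):
    im=viewer.read_camera(n); cv2.imwrite(f'pics/{n}0.png',im[:,:,::-1]); print(viewer.get_calibration(n))
    for t in('round_pedal','round_lid','oblong_lid','jar'):
        print(n,t,[(np.round(b['location'],1).tolist(),round(b['conf'],2)) for b in boxes_of(n,t)])
print(env.get_obs())
E
```

```text
{'fov_y': 44.496216564578134, 'cx': 254.31500122493057, 'cy': 195.65653374859332, 'k1': -0.13714982089053504, 'position': array([1.11648965, 0.63539646, 1.00148678]), 'orientation': array([4.16049607e+01, 1.20323807e-02, 1.41447231e+02])}
scene round_pedal [([184.4, 140.4], 0.58)]
scene round_lid [([214.7, 131.7], 0.92)]
scene oblong_lid [([341.0, 251.8], 0.78)]
scene jar [([283.6, 199.4], 0.97), ([247.7, 206.9], 0.89), ([231.8, 239.4], 0.77), ([340.6, 251.2], 0.39)]
{'fov_y': 56.775022629103276, 'cx': 261.33870051910833, 'cy': 190.99674075047056, 'k1': -0.050978521021105686, 'position': array([0.57445891, 0.02878742, 1.09317785]), 'orientation': array([  5.25177688,  -0.14695726, -88.682536  ])}
top round_pedal [([389.9, 212.3], 0.67)]
top round_lid [([338.8, 212.3], 0.72)]
top oblong_lid [([158.4, 211.7], 0.97)]
top jar [([258.8, 230.0], 0.93), ([251.0, 167.0], 0.8)]
{'time_s': 0.5, 'qpos': array([68.81719091, 18.39268923, -4.0184069 , 83.1111107 ,  1.29592495,
       78.54006962, -3.26105158]), 'joint_velocities': array([-0.07313519, -0.05543433,  0.01278495, -0.05087487,  0.02332067,
       -0.08785902,  0.02607608]), 'effort': array([-4.13773469e-04, -4.90605927e+01, -4.02874947e-01, -3.12462759e+01,
       -6.37948047e-02,  3.46922292e-02,  1.41194516e-05]), 'tool_pos': array([ 0.24338505, -0.60270951,  0.22254693]), 'tool_rot': array([1.79998670e+02, 3.03568842e-03, 2.19930052e+01]), 'force': array([0.20102573, 0.63201019, 0.31119291]), 'wrist_torque': array([ 0.00073567,  0.00280792, -0.02766318]), 'grasp_force': 0.0, 'grip_width': 0.0873806977061416}
```

View pics/scene0.png

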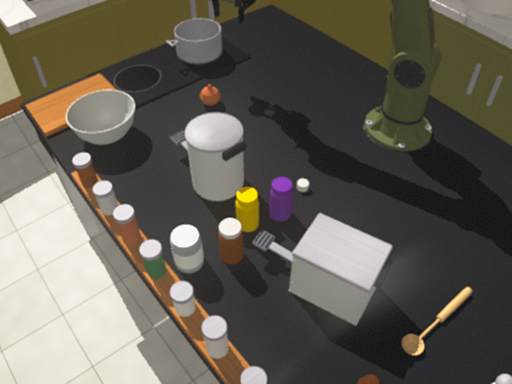

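View pics/top0.png

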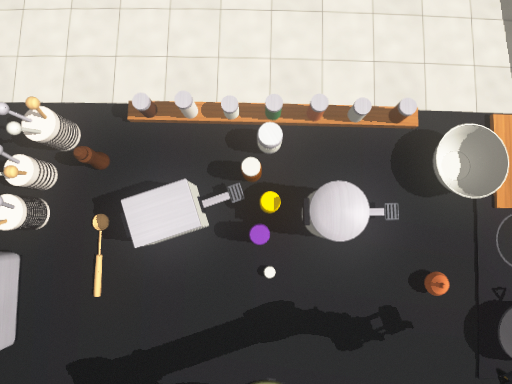

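The scene shows the round caddy with its domed lid at (215,150) and its pedal at (182,140). The oblong caddy is at (340,265), with its pedal at (265,241). The amber jar is at (231,240), with the yellow (247,208) and purple (281,198) look-alikes nearby.

In the top view there are two things that could be taken for the pedal I want:
- The pad at (391,212), on the lever of the round lid at (339,211).
- The pad at (236,193), which belongs to the oblong box.

I choose (391,212).

```bash
python3 - <<'E'
from h import *
im=viewer.read_camera('top')
cv2.imwrite('pics/crop.png',cv2.resize(im[165:260,295:420],None,fx=6,fy=6,interpolation=cv2.INTER_CUBIC)[:,:,::-1])
for n in('top','scene'):
    if n=='scene': viewer.read_camera(n)
    for t in('round_pedal','round_lid'):
        for m in masks_of(n,t)[:2]:
            ys,xs=np.nonzero(m['pixels']); r=cv2.minAreaRect(np.c_[xs,ys].astype(np.float32))
            print(n,t,m['conf'],m['location'],len(xs),r,at_z(n,m['location'],.058),at_z(n,r[0],.058), at_z(n,m['location'],.2))
            if t=='round_pedal': print([at_z(n,p,.058).round(3).tolist() for p in cv2.boxPoints(r)])
# caddy base etc
for p in [(391,212),(386,204),(398,204),(398,219),(386,220)]: print(p,at_z('top',p,.058).round(3))
E
```

```text
top round_pedal 0.68 [389.7, 213.9] 292 ((383.5, 210.0), (16.0, 27.0), 90.0) [ 0.61097639 -0.34945184  0.058     ] [ 0.62202113 -0.33110664  0.058     ] [ 0.60596713 -0.29756706  0.2       ]
[[0.645, -0.291, 0.058], [0.646, -0.372, 0.058], [0.599, -0.371, 0.058], [0.598, -0.291, 0.058]]
top round_lid 0.77 [337.6, 209.0] 2786 ((339.4000244140625, 210.30001831054688), (58.13776779174805, 59.479408264160156), 63.43495178222656) [ 0.62202165 -0.19561354  0.058     ] [ 0.61834083 -0.20091465  0.058     ] [ 0.61549725 -0.16483145  0.2       ]
scene round_pedal 0.5 [180.4, 140.3] 179 ((178.0192108154297, 140.59616088867188), (17.650453567504883, 15.100942611694336), 78.69007110595703) [ 0.62970491 -0.33403585  0.058     ] [ 0.63605821 -0.33745815  0.058     ] [ 0.70296871 -0.1881309   0.2       ]
[[0.64, -0.383, 0.058], [0.597, -0.366, 0.058], [0.632, -0.293, 0.058], [0.673, -0.31, 0.058]]
scene round_lid 0.72 [215.8, 130.0] 1812 ((214.0, 132.5), (39.0, 58.0), 90.0) [ 0.51863392 -0.30560475  0.058     ] [ 0.52975499 -0.29945177  0.058     ] [ 0.60861452 -0.16397884  0.2       ]
(391, 212) [ 0.617 -0.353  0.058]
(386, 204) [ 0.64  -0.339  0.058]
(398, 204) [ 0.641 -0.374  0.058]
(398, 219) [ 0.597 -0.374  0.058]
(386, 220) [ 0.593 -0.338  0.058]
```

View pics/crop.png

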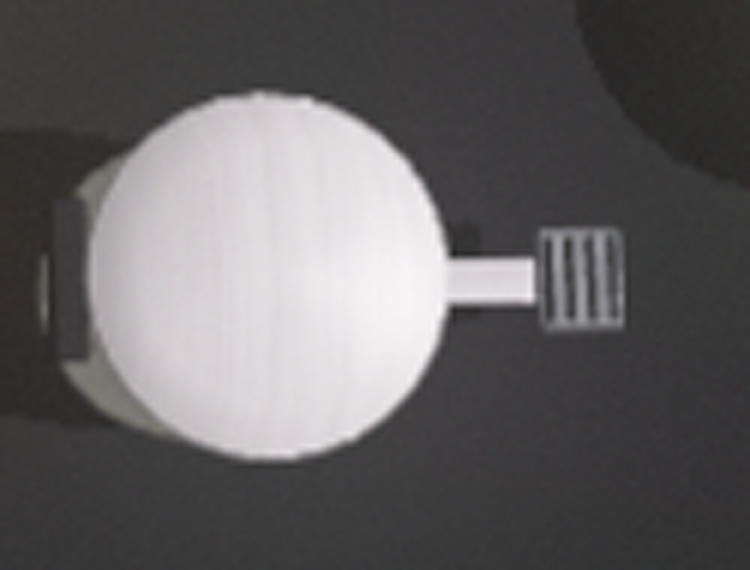

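The crop confirms the slotted pad, centred near full-picture pixel (392,212), on the lever of the domed round lid. At z = 0.058 that is about (0.617, -0.355). The wall is at y = -0.24, so the pad is 110 mm out, as stated. I'm moving over it.

{"api": "apply_moves", "payload": {
  "moves": [
    [0.25,-0.05,0,0,0,0,0],
    [0.5,-0.1,0,0,0,0,0],
    [0.75,-0.15,0,0,0,0,0],
    [1,-0.2,0,0,0,0,0],
    [1,-0.2,0,0,0,0,0]
  ]
}}

```text
time_s: 1.3
tool_pos: [0.4224, -0.4836, 0.2228]
tool_rot: [-179.9, -0.3, 22.7]
force: [0.2, 0.9, 0.4]
grip_width: 0.0548
grasp_force: 0.0
```

{"api": "apply_moves", "payload": {
  "moves": [
    [0.15,-0.03,0,0,0,-0.1,0],
    [0.3,-0.06,0,0,0,-0.2,0],
    [0.45,-0.1,0,0,0,-0.3,0],
    [0.6,-0.12,0,0,0,-0.4,0],
    [0.75,-0.15,0,0,0,-0.5,0],
    [0.9,-0.18,0,0,0,-0.6,0],
    [1,-0.2,0,0,0,-0.7,0],
    [1,-0.2,0,0,0,-0.79,0],
    [1,-0.2,0,0,0,-0.79,0],
    [1,-0.2,0,0,0,-0.79,0]
  ]
}}

```text
time_s: 2.3
tool_pos: [0.5837, -0.3796, 0.2224]
tool_rot: [-180.0, 0.0, 89.6]
force: [-0.4, 0.1, 0.2]
grip_width: 0.0005
grasp_force: 0.0
```

{"api": "apply_moves", "payload": {
  "moves": [
    [0.1,0.16,0.2,0,0,0,0],
    [0.1,0.16,0.4,0,0,0,0],
    [0.1,0.16,0.5,0,0,0,0],
    [0.1,0.16,0.5,0,0,0,0]
  ]
}}

```text
time_s: 2.7
tool_pos: [0.6133, -0.3586, 0.118]
tool_rot: [-179.6, -0.2, 89.7]
force: [0.4, -0.3, -0.3]
grip_width: 0.0003
grasp_force: 0.0
```

```bash
python3 - <<'E'
from h import *
o=env.get_obs(); print(o['tool_pos'],o['tool_rot'])
im=viewer.read_camera('wrist')
for m in masks_of('wrist','round_pedal')[:2]:
    ys,xs=np.nonzero(m['pixels']); print(m['conf'],m['location'],len(xs),at_z('wrist',m['location'],.058),xs.min(),xs.max(),ys.min(),ys.max())
for X in ([.617,-.355,.058],list(o['tool_pos'])):
    q=proj('wrist',X); print(X,q); cv2.circle(im,(int(q[0]),int(q[1])),3,(255,0,0),1)
cv2.imwrite('pics/w.png',im[:,:,::-1])
E
```

```text
[ 0.61325106 -0.35859171  0.11804015] [-1.79590374e+02 -1.72427560e-01  8.97069481e+01]
0.91 [264.3, 175.1] 5193 [ 0.62194946 -0.33302783  0.058     ] 238 295 75 222
[0.617, -0.355, 0.058] [258.77184717 198.74540649]
[np.float64(0.6132510600246149), np.float64(-0.35859170679989577), np.float64(0.11804015499434602)] [253.78141268 231.36581275]
```

View pics/w.png

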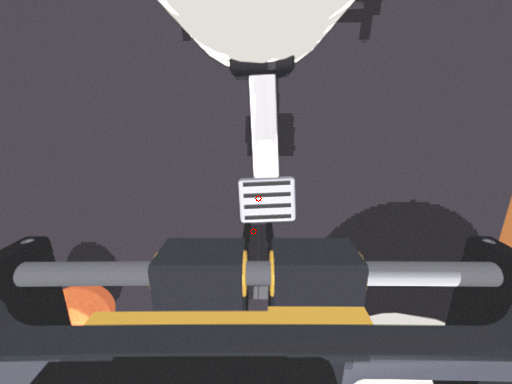

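The wrist view shows the pad centred at about (267,200). The prediction at (259,199) is roughly 5 mm short in +x, so I shift by that and press slowly.

{"api": "apply_moves", "payload": {
  "moves": [
    [0.01,0.03,0.1,0,0,0,0],
    [0.01,0.03,0.2,0,0,0,0],
    [0.01,0.03,0.28,0,0,0,0],
    [0.01,0.03,0.3,0,0,0,0],
    [0.01,0.03,0.32,0,0,0,0],
    [0.01,0.03,0.34,0,0,0,0],
    [0.01,0.03,0.36,0,0,0,0],
    [0.01,0.03,0.38,0,0,0,0],
    [0.01,0.03,0.38,0,0,0,0]
  ]
}}

```text
time_s: 3.7
tool_pos: [0.6225, -0.358, 0.0482]
tool_rot: [180.0, 0.1, 89.8]
force: [-2.7, -0.2, 5.7]
grip_width: 0.0008
grasp_force: 2.8
```

{"api": "apply_moves", "payload": {
  "moves": [
    [0,0,0.02,0,0,0,0],
    [0,0,0.04,0,0,0,0],
    [0,0,0.06,0,0,0,0],
    [0,0,0.08,0,0,0,0],
    [0,0,0.1,0,0,0,0],
    [0,0,0.11,0,0,0,0],
    [0,0,0.12,0,0,0,0],
    [0,0,0.12,0,0,0,0],
    [0,0,0.12,0,0,0,0]
  ]
}}

```text
time_s: 4.6
tool_pos: [0.623, -0.3573, 0.0246]
tool_rot: [179.9, 0.1, 89.9]
force: [-3.2, 1.5, 6.5]
grip_width: 0.0006
grasp_force: 2.9
```

```bash
python3 - <<'E'
from h import *
cv2.imwrite('pics/open.png',viewer.read_camera('scene')[:,:,::-1])
E
```

```text
(no output)
```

View pics/open.png

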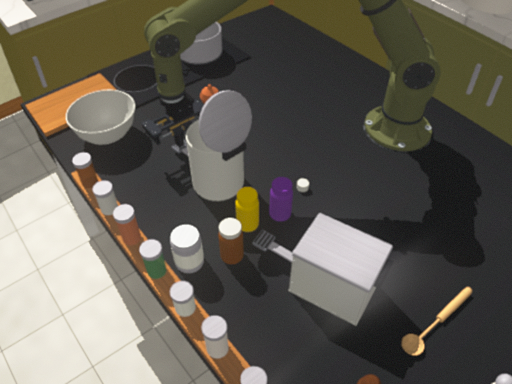

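The round lid stands wide open at scene (226,122), the oblong lid is shut, and the jars haven't moved. I hold for 2 s, then ease up at about 20 mm/s.

{"api": "apply_moves", "payload": {
  "moves": [
    [0,0,0,0,0,0,0],
    [0,0,0,0,0,0,0],
    [0,0,0,0,0,0,0],
    [0,0,0,0,0,0,0],
    [0,0,0,0,0,0,0],
    [0,0,0,0,0,0,0],
    [0,0,0,0,0,0,0],
    [0,0,0,0,0,0,0],
    [0,0,0,0,0,0,0],
    [0,0,0,0,0,0,0],
    [0,0,0,0,0,0,0],
    [0,0,0,0,0,0,0],
    [0,0,0,0,0,0,0],
    [0,0,0,0,0,0,0],
    [0,0,0,0,0,0,0],
    [0,0,0,0,0,0,0],
    [0,0,0,0,0,0,0],
    [0,0,0,0,0,0,0],
    [0,0,0,0,0,0,0],
    [0,0,0,0,0,0,0]
  ]
}}

```text
time_s: 6.65
tool_pos: [0.623, -0.3573, 0.0247]
tool_rot: [179.9, 0.1, 89.9]
force: [-3.6, 1.2, 5.3]
grip_width: 0.0004
grasp_force: 2.9
```

{"api": "apply_moves", "payload": {
  "moves": [
    [0,0,-0.01,0,0,0,0],
    [0,0,-0.02,0,0,0,0],
    [0,0,-0.03,0,0,0,0],
    [0,0,-0.04,0,0,0,0],
    [0,0,-0.05,0,0,0,0],
    [0,0,-0.06,0,0,0,0],
    [0,0,-0.07,0,0,0,0],
    [0,0,-0.08,0,0,0,0],
    [0,0,-0.09,0,0,0,0],
    [0,0,-0.1,0,0,0,0],
    [0,0,-0.11,0,0,0,0],
    [0,0,-0.12,0,0,0,0],
    [0,0,-0.13,0,0,0,0],
    [0,0,-0.135,0,0,0,0],
    [0,0,-0.14,0,0,0,0],
    [0,0,-0.145,0,0,0,0]
  ]
}}

```text
time_s: 8.25
tool_pos: [0.623, -0.3577, 0.0537]
tool_rot: [179.9, 0.1, 89.8]
force: [-2.0, 0.0, 5.3]
grip_width: 0.0006
grasp_force: 2.7
```

{"api": "apply_moves", "payload": {
  "moves": [
    [0,0,-0.005,0,0,0,0],
    [0,0,-0.01,0,0,0,0],
    [0,0,-0.015,0,0,0,0],
    [0,0,-0.02,0,0,0,0],
    [0,0,-0.025,0,0,0,0],
    [0,0,-0.03,0,0,0,0],
    [0,0,-0.035,0,0,0,0],
    [0,0,-0.04,0,0,0,0],
    [0,0,-0.05,0,0,0,0],
    [0,0,-0.06,0,0,0,0],
    [0,0,-0.07,0,0,0,0]
  ]
}}

```text
time_s: 9.35
tool_pos: [0.6224, -0.3569, 0.0655]
tool_rot: [180.0, -0.0, 89.9]
force: [0.6, 0.0, 0.1]
grip_width: 0.0002
grasp_force: 0.0
```

Contact has been released gently. I retreat upward and check.

{"api": "apply_moves", "payload": {
  "moves": [
    [0,0,-0.1,0,0,0,0],
    [0,0,-0.25,0,0,0,0],
    [0,0,-0.4,0,0,0,0],
    [0,0,-0.5,0,0,0,0],
    [0,0,-0.5,0,0,0,0],
    [0,0,-0.5,0,0,0,0],
    [0,0,-0.5,0,0,0,0]
  ]
}}

```text
time_s: 10.05
tool_pos: [0.6215, -0.3566, 0.1637]
tool_rot: [-179.9, -0.1, 89.9]
force: [0.3, 0.1, -1.2]
grip_width: 0.0005
grasp_force: 0.0
```

```bash
python3 - <<'E'
from h import *
cv2.imwrite('pics/end.png',viewer.read_camera('scene')[:,:,::-1])
E
```

```text
(no output)
```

View pics/end.png

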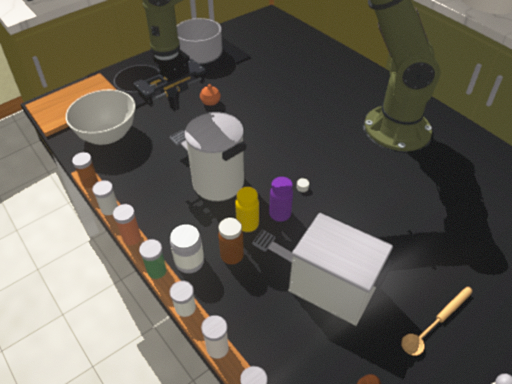

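The round lid is shut at (215,132), the oblong lid is shut at (341,250), and the amber jar still stands at (231,240). The gripper is clear of everything.

```bash
python3 -c "
from cell import env
print(env.sign_off())"
```

```text
the job is handed in; nothing more can be done
None
```

I pressed the round caddy's pedal until its lid stood wide open, held it about two seconds and eased it gently shut; the oblong caddy stayed shut, the jar was not disturbed, and the job is handed in (no verdict was returned).

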